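# Find the rocking medallion and hold it down

## Task

Four round gypsum medallions are set in the wooden board; three sit firm, and one is loose and rocks when it is pressed near its edge. Press them near the edge with the closed fingertips, one after another, until you find the one that rocks; then push that one down at its middle, level and as far as it goes, and finish while still holding it down there, so that it can be pinned. Only touch and press: grasp and lift nothing, and leave everything else where it stands.

Things in the scene. Friction and masses are not known exactly. Their poses are not given: they have to be found in the camera images.
- board: Fixed square wooden board, 220 x 220 x 16 mm, flat on the table; origin at the centre of its underside, x and y along its sides, z up. It has four round recesses 72 mm wide and 8 mm deep at x = +-50, y = +-50 mm. In each lies a round carved gypsum medallion, 68 mm wide and 15 mm thick, all four alike. Their tops lie 22 to 28 mm above the table, differing from piece to piece, so height and looks do not tell the loose one; it is in any of the four recesses.
- near_left (a point): Middle of the near left (x -50, y +50 mm) recess of the board, 25 mm above the table, about the middle of the top of the medallion there. The name is as seen from the robot with the board square to it; the point turns with the board.
- far_left (a point): Middle of the far left (x +50, y +50 mm) recess of the board, 25 mm above the table, about the middle of the top of the medallion there. The name is as seen from the robot with the board square to it; the point turns with the board.
- near_right (a point): Middle of the near right (x -50, y -50 mm) recess of the board, 25 mm above the table, about the middle of the top of the medallion there. The name is as seen from the robot with the board square to it; the point turns with the board.
- far_right (a point): Middle of the far right (x +50, y -50 mm) recess of the board, 25 mm above the table, about the middle of the top of the medallion there. The name is as seen from the robot with the board square to it; the point turns with the board.
- sink (a joint): How far the loose medallion (in whichever recess it lies) is pushed down, m: 0 when left alone, 0.004 when fully down on its bed. Springs resist it: about 3 N to start, about 8 N fully down; it comes up again when let go.
- rock_a (a joint): Tilt of the loose medallion about one level axis, rad: 0 level, at most about 0.08 either way. A weak spring (0.2 N m/rad) levels it: pressing with 2 to 4 N some 20 mm from its middle tilts it (the edge there dips about 2 mm), while a firm medallion does not give. Fully down and pressed at its middle it lies level.
- rock_b (a joint): The same about the level axis square to the first.
- tealight: Bystander: loose tea light, a metal cup 38 mm wide and 15 mm high, on the board between the four medallions; origin at the centre of its underside.
- heart: Bystander: loose gypsum heart, 52 x 58 x 16 mm, on the table beside the left edge of the board; origin at the centre of its underside.
- carving_tool: Bystander: loose wooden-handled carving tool, 160 mm long, 16 mm thick, on the table along the right edge of the board; origin under its centre, y along it.
- sanding_block: Bystander: loose sanding block, 54 x 98 x 28 mm, on the table to the right; origin at the centre of its underside.
- tape: Bystander: loose roll of masking tape lying flat, 104 mm wide, 25 mm high, on the table to the right; origin at the centre of its underside.
- jar: Bystander: loose screw-top jar, 62 mm wide, 86 mm high, on the table to the left; origin at the centre of its underside.
Not all that is in view belongs to the job. What is shaped like the part that bears sink but pink is not meant.

How it is judged:
By the outcome, as a careful person would: the job done as asked, in the order asked, and still so for the second after the job is handed in, while the arm keeps its last pose, push and grip.
It also fails if it takes over 56 s, if anything falls off the work surface, if the arm or the gripper's body presses on something with over 40 N, if the wrist force passes 120 N, or if a joint passes its speed limit or range.

## Robot

A 6-joint arm with a two-finger parallel gripper is mounted at the origin on a cart in front of the work surface, level with it; the furniture and walls round the work are solid. World frame = base frame: x ahead of the robot, y to its left, z up, the work surface at z = 0. Lengths are in mm, angles in rad, forces in N, time in s.
With the tool pointing down it reaches from about 275 to 750 mm from the base axis. Payload 10.2 kg.
Tool frame: the origin (TCP) lies at the very end of the fingers, on their centre line; the grasp point (between the pads) lies 19 mm behind it; z points along the fingers, y is the line along which they close (so a half turn about z gives the same grasp; the last joint's range is limited). The gripper opens to 85 mm and grips with 20 to 120 N. Pads are 22 mm wide; open, the fingers measure 114 mm over their backs; the gripper's body (76 mm by 85 mm) begins 54 mm behind the grasp point. The pads swing forward as they close: fully open they stand 13 mm farther back than shut.
Start: joints at [1.092, 0.313, 1.498, -0, 1.331, -0.223], TCP at [132.848, 507.92, 231.294] pointing down, gripper open.
Joint ranges: [-2.94, 2.94], [-0.97, 2.17], [0.19, 2.56], [-1.23, 4.37], [0.02, 3.11], [-2.88, 2.88]. Speed limits (rad/s): [2.39, 2.39, 3.01, 3.14, 3.14, 3.14].

## Interface

Orientations are given as a unit quaternion [w, x, y, z].
In Python, from rig import monitor, eyes, job gives the robot as it stands. The module is installed in compiled form; this text tells all that it offers.
- The arm moves only by the tool send_rows, never from a script. Its argument "targets" is one flat list of numbers, 7 for each row, row after row: the turn, a rotation vector about the tool's x, y, z in degrees, then the shift along the tool's x, y, z in units of 60 mm (1.0 is 60 mm), then the opening, from -1 (shut) to 1 (fully open), so that 0 is half open. A call has 1 to 5 rows; each row shifts and turns the commanded pose from where the row before left it, along the tool's axes as they then stand; what a row does not reach is not made up. A row lasts 1/8 s, in which the tool goes at most 62.5 mm and 10.7 degrees, less where a joint would pass 70% of its speed; a pose out of reach is approached as far as the arm can. A call is refused whole if a number of a shift passes 1 or a number of a turn 10.7, either way. A call with a gripper value outside its range is refused whole. The fingers move at their own pace and stop on an object; "newtons" is the grip in N (left out, the last holds). Time passes only in rows, so rows that do not move let the fingers close. It gives the time, the measured TCP pose, the force, the opening and the grip force at its end, in the units of the state.
- monitor.sense(): the state, without advancing time (a new reading comes with each control period).
- eyes.capture(name): name is "side" or "top"; returns a dict with "img" (480x640x3 uint8, red, green, blue), "K" (3x3 intrinsics, pixels), "distortion" ([k1, k2, p1, p2, k3] as OpenCV has them; the pictures are not rectified), "R" (3x3) and "t" (3): a world point X has camera coordinates R X + t. Camera axes: x right, y down, z forward; pixel columns grow to the right and rows downward; lengths in mm; the calibration is good to about 2 mm. A picture is of the moment at which its call begins. There is no depth.
- job.finish_job(): hands the job in; it is judged then, once.
The state is a dict: "time_s": time; "joints": joint angles; "dq": joint speeds; "tau": joint torques, N m; "eef_pos": TCP position; "ee_rot": TCP orientation; "force": force on the tool from outside, world axes, zero at the start; "wrist_torque": the same for the moment, N m; "grip_width": opening from 0.0 (shut) to 1.0 (fully open); "grip_force": force on a finger pad.
Only numpy, scipy, OpenCV 4.12 (cv2) and the standard library are available. Lean on these libraries where they do the work, as an engineer would, in place of code of your own. Each camera call takes 0.05 s, during which the arm holds its last target. There are 200 camera calls.

## Working session

There is one attempt and no reset: what is moved stays moved. The work goes in short steps, Python scripts to look and compute and a tool call to move; the robot and the scene stay as the last step left them, time stands still between calls to the robot, and variables do not carry over. Pictures are saved under pics/ and viewed, at most 10 in all, crops included, and the job is handed in when it is done.

Besides the shell and the picture viewer there is one more tool, called after ">>>" as a command line: name --argument value ..., lists and objects as JSON in quotes. send_rows: Moves the arm, as the interface text tells. Its arguments: {"type":"object","properties":{"targets":{"type":"array","items":{"type":"number"}},"newtons":{"type":"number"}},"required":["targets"]}

```bash
mkdir -p pics; python3 - <<'E'
from rig import monitor, eyes
import cv2,pickle
d={}
for n in("top","side"):
    d[n]=eyes.capture(n); cv2.imwrite(f"pics/{n}0.png",d[n]["img"][:,:,::-1])
    print(n,d[n]["K"],d[n]["distortion"],d[n]["R"],d[n]["t"])
pickle.dump(d,open("cap0.pkl","wb"))
s=monitor.sense();print(s)
E
```

```text
top [[509.92760553   0.         322.60545602]
 [  0.         509.92760553 239.78838797]
 [  0.           0.           1.        ]] [-0.06401066  0.          0.          0.          0.        ] [[ 0.02377986 -0.9997084  -0.00419924]
 [-0.97621073 -0.022315   -0.21567257]
 [ 0.21551597  0.00922801 -0.97645671]] [-112.36464656  548.44793815 1322.40847762]
side [[540.68364087   0.         317.85446   ]
 [  0.         540.68364087 239.44186164]
 [  0.           0.           1.        ]] [-0.11696597  0.          0.          0.          0.        ] [[-0.93890471 -0.34414474 -0.00472575]
 [-0.18672098  0.52085535 -0.83297358]
 [ 0.28912491 -0.78120043 -0.55329258]] [ 491.30362511  201.1203897  1051.30917281]
{'time_s': 0.1, 'joints': array([ 1.09161917e+00,  3.13410061e-01,  1.49833753e+00,  2.18111265e-05,
        1.33096426e+00, -2.23406563e-01]), 'dq': array([-0.00066768, -0.00058397, -0.0035672 ,  0.0006113 , -0.00110825,
       -0.00177785]), 'tau': array([ 2.87229508e-03, -4.12898898e+01, -2.60141534e+01, -1.72762007e-04,
        3.03978341e-03, -1.22646929e-05]), 'eef_pos': array([132.73056294, 507.72706304, 230.79297293]), 'ee_rot': array([-2.02509508e-04,  1.27539552e-01,  9.91833327e-01, -5.21779417e-04]), 'force': array([-1.12211019,  1.02894707, -0.12102401]), 'wrist_torque': array([-0.00134648,  0.00639408, -0.01222482]), 'grip_force': 0.0, 'grip_width': 0.9964552226110743}
```

View pics/top0.png

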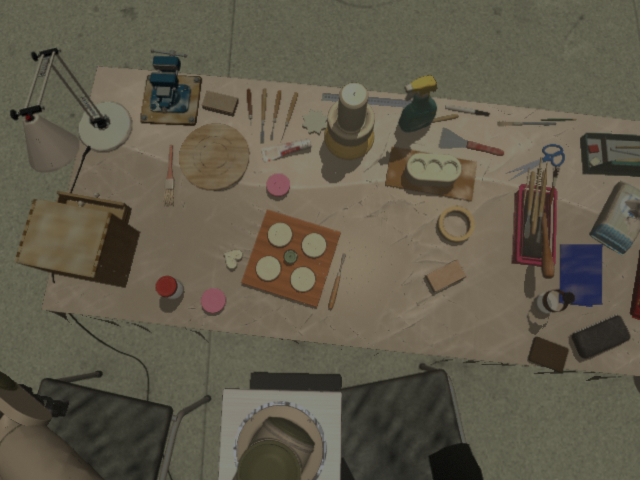

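View pics/side0.png

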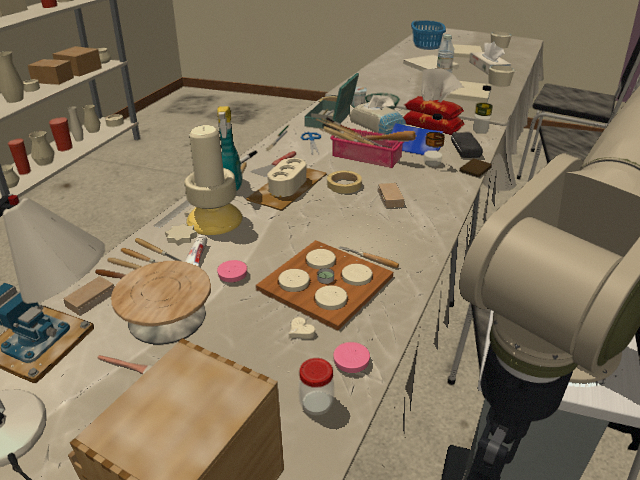

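The top view shows the board with medallions at about (280,235), (314,245), (268,268) and (302,279). The tea light is at (291,257), and the pink discs are decoys. I'll locate the medallions in both views.

```bash
cat > h.py <<'E'
import numpy as np, cv2
def proj(c,X):
    return cv2.projectPoints(np.float64(X).reshape(-1,3),cv2.Rodrigues(c["R"])[0],c["t"],c["K"],c["distortion"])[0].reshape(-1,2)
def back(c,uv,z):
    p=cv2.undistortPoints(np.float64(uv).reshape(-1,1,2),c["K"],c["distortion"]).reshape(-1,2)
    d=np.c_[p,np.ones(len(p))]@c["R"]; o=-c["R"].T@c["t"]
    return o+d*((z-o[2])/d[:,2])[:,None]
E
python3 - <<'E'
import pickle,numpy as np,cv2
from h import *
from scipy.optimize import least_squares
d=pickle.load(open("cap0.pkl","rb"))
g={"top":[(280,235),(314,245),(268,268),(302,279)],"side":[(293,280),(321,259),(331,296),(357,274)]}
W={}
for n in g:
    c=d[n];hsv=cv2.cvtColor(c["img"],cv2.COLOR_RGB2HSV)
    # light, unsaturated blobs
    m=((hsv[...,1]<85)&(hsv[...,2]>130)).astype(np.uint8)
    k,l,st,ce=cv2.connectedComponentsWithStats(m)
    out=[]
    for u,v in g[n]:
        i=l[v,u]; out.append(ce[i]); print(n,(u,v),i,st[i],ce[i].round(1))
    W[n]=back(c,np.array(out),24); print(W[n].round(1))
E
```

```text
top (280, 235) 101 [269 224  22  21 373] [279.5 234. ]
top (314, 245) 107 [303 234  23  22 381] [313.8 244.7]
top (268, 268) 124 [257 257  23  23 397] [267.9 267.7]
top (302, 279) 126 [292 268  22  23 397] [302.5 278.8]
[[572.7  21.4  24. ]
 [544.4 -75.   24. ]
 [476.7  49.4  24. ]
 [448.1 -46.7  24. ]]
side (293, 280) 828 [279 269  30  19 454] [293.3 277.9]
side (321, 259) 822 [306 249  29  17 384] [320.2 257. ]
side (331, 296) 832 [315 286  32  20 513] [330.5 295.5]
side (357, 274) 827 [342 264  30  18 430] [356.4 272.5]
[[573.2  20.1  24. ]
 [544.6 -74.3  24. ]
 [476.6  49.6  24. ]
 [448.3 -45.6  24. ]]
```

>>> send_rows --targets '[0,0,0,-0.474,-0.395,0,-1,0,0,0,-0.474,-0.395,0,-1,0,0,0,-0.474,-0.395,0,-1,0,0,0,-0.474,-0.395,0,-1,0,0,0,-0.474,-0.395,0,-1]' --newtons 20

```text
time_s: 0.72
eef_pos: [240.9, 356.2, 231.1]
ee_rot: [-0.0, 0.127, 0.992, -0.0]
force: [0.6, -0.7, 1.2]
grip_width: -0.002
grip_force: 0.0
```

>>> send_rows --targets '[0,0,0,-0.474,-0.395,0,-1,0,0,0,-0.474,-0.395,0,-1,0,0,0,-0.474,-0.395,0,-1,0,0,0,-0.474,-0.395,0,-1,0,0,0,-0.474,-0.395,0,-1]'

```text
time_s: 1.35
eef_pos: [348.5, 205.6, 231.2]
ee_rot: [-0.0, 0.128, 0.992, -0.0]
force: [0.3, 0.7, -0.3]
grip_width: 0.003
grip_force: 0.0
```

>>> send_rows --targets '[0,0,0,-0.474,-0.395,0.3,-1,0,0,0,-0.474,-0.395,0.6,-1,0,0,0,-0.474,-0.395,0.6,-1,0,0,0,-0.474,-0.395,0.6,-1,0,0,0,-0.474,-0.395,0.4,-1]'

```text
time_s: 1.98
eef_pos: [455.6, 55.0, 79.6]
ee_rot: [-0.001, 0.128, 0.992, 0.0]
force: [0.0, 0.8, 1.0]
grip_width: 0.001
grip_force: 0.0
```

>>> send_rows --targets '[0,0,0,0,0,0.35,-1,0,0,0,0,0,0.25,-1,0,0,0,0,0,0.15,-1,0,0,0,0,0,0.05,-1,0,0,0,0,0,0,-1]'

```text
time_s: 2.6
eef_pos: [455.8, 56.1, 33.5]
ee_rot: [0.0, 0.127, 0.992, -0.0]
force: [-0.1, -0.0, 0.0]
grip_width: 0.003
grip_force: 0.0
```

>>> send_rows --targets '[0,0,0,0,0,0.017,-1,0,0,0,0,0,0.017,-1,0,0,0,0,0,0.017,-1,0,0,0,0,0,0,-1]'

```text
time_s: 3.1
eef_pos: [455.6, 56.1, 30.2]
ee_rot: [-0.0, 0.128, 0.992, -0.0]
force: [-0.1, -0.8, -0.1]
grip_width: -0.002
grip_force: 0.0
```

>>> send_rows --targets '[0,0,0,0,0,0.017,-1,0,0,0,0,0,0.017,-1,0,0,0,0,0,0,-1]'

```text
time_s: 3.48
eef_pos: [455.5, 56.0, 28.1]
ee_rot: [-0.0, 0.128, 0.992, -0.0]
force: [0.1, -0.2, 0.6]
grip_width: 0.001
grip_force: 0.0
```

>>> send_rows --targets '[0,0,0,0,0,0.017,-1,0,0,0,0,0,0,-1]'

```text
time_s: 3.72
eef_pos: [455.6, 56.0, 27.1]
ee_rot: [-0.0, 0.128, 0.992, -0.0]
force: [-1.5, 0.3, 0.2]
grip_width: 0.0
grip_force: 0.0
```

>>> send_rows --targets '[0,0,0,0,0,0.017,-1,0,0,0,0,0,0,-1]'

```text
time_s: 3.98
eef_pos: [455.6, 56.1, 26.1]
ee_rot: [-0.0, 0.128, 0.992, -0.0]
force: [0.2, -0.3, 0.2]
grip_width: -0.001
grip_force: 0.0
```

>>> send_rows --targets '[0,0,0,0,0,0.017,-1,0,0,0,0,0,0,-1]'

```text
time_s: 4.22
eef_pos: [455.5, 56.1, 25.1]
ee_rot: [-0.0, 0.128, 0.992, 0.0]
force: [-1.4, 1.1, 2.3]
grip_width: 0.001
grip_force: 0.7
```

>>> send_rows --targets '[0,0,0,0,0,0.012,-1,0,0,0,0,0,0,-1]'

```text
time_s: 4.47
eef_pos: [455.5, 56.1, 24.4]
ee_rot: [-0.0, 0.128, 0.992, 0.0]
force: [-1.3, 1.3, 1.8]
grip_width: -0.001
grip_force: 1.1
```

>>> send_rows --targets '[0,0,0,0,0,0.008,-1,0,0,0,0,0,0,-1]'

```text
time_s: 4.72
eef_pos: [455.5, 56.1, 23.9]
ee_rot: [-0.0, 0.128, 0.992, 0.0]
force: [-2.2, 1.1, 3.1]
grip_width: 0.003
grip_force: 1.4
```

>>> send_rows --targets '[0,0,0,0,0,0.012,-1,0,0,0,0,0,0,-1]'

```text
time_s: 4.97
eef_pos: [455.5, 56.1, 23.2]
ee_rot: [-0.0, 0.128, 0.992, 0.0]
force: [-1.9, 2.5, 4.0]
grip_width: -0.002
grip_force: 1.8
```

```bash
python3 - <<'E'
from rig import monitor, eyes
import numpy as np
F=[];T=[]
for i in range(4):
    eyes.capture("top"); s=monitor.sense();F.append(s["force"]);T.append(s["wrist_torque"])
print(np.mean(F,0),np.mean(T,0),s["eef_pos"])
E
```

```text
[-2.82564418  0.9566002   3.32507193] [0.14006358 0.45487453 0.01655743] [455.59751626  56.07110785  23.21023093]
```

It gives about 2.4 mm under only 3–4 N, so it looks loose. Pressing its middle should confirm this: about 3 to 8 N over 4 mm, then a hard stop.

>>> send_rows --targets '[0,0,0,0,0,-0.1,-1,0,0,0,0,0,-0.05,-1,0,0,0,-0.2,-0.01,0,-1,0,0,0,-0.167,-0.008,0,-1,0,0,0,0,0,0.08,-1]'

```text
time_s: 5.8
eef_pos: [477.7, 49.0, 27.3]
ee_rot: [0.001, 0.128, 0.992, -0.0]
force: [-0.3, 0.1, -0.2]
grip_width: -0.002
grip_force: 0.0
```

>>> send_rows --targets '[0,0,0,0,0,0.017,-1,0,0,0,0,0,0,-1,0,0,0,0,0,0,-1]'

```text
time_s: 6.18
eef_pos: [476.6, 49.5, 26.4]
ee_rot: [0.0, 0.128, 0.992, -0.0]
force: [-0.2, -0.4, -0.4]
grip_width: -0.004
grip_force: 0.0
```

>>> send_rows --targets '[0,0,0,0,0,0.017,-1,0,0,0,0,0,0,-1]'

```text
time_s: 6.42
eef_pos: [476.7, 49.5, 25.5]
ee_rot: [0.0, 0.128, 0.992, 0.0]
force: [-1.1, 1.1, 0.9]
grip_width: -0.002
grip_force: 0.8
```

>>> send_rows --targets '[0,0,0,0,0,0.017,-1,0,0,0,0,0,0,-1]'

```text
time_s: 6.68
eef_pos: [476.7, 49.5, 24.4]
ee_rot: [0.0, 0.128, 0.992, 0.0]
force: [-1.1, -0.4, 3.0]
grip_width: 0.004
grip_force: 1.4
```

>>> send_rows --targets '[0,0,0,0,0,0.017,-1,0,0,0,0,0,0,-1]'

```text
time_s: 6.92
eef_pos: [476.7, 49.4, 23.4]
ee_rot: [0.0, 0.128, 0.992, 0.0]
force: [-0.4, 0.1, 4.0]
grip_width: -0.002
grip_force: 2.0
```

>>> send_rows --targets '[0,0,0,0,0,0.017,-1,0,0,0,0,0,0,-1]'

```text
time_s: 7.18
eef_pos: [476.8, 49.4, 22.4]
ee_rot: [0.0, 0.128, 0.992, -0.0]
force: [-0.7, 1.3, 5.9]
grip_width: -0.002
grip_force: 2.6
```

>>> send_rows --targets '[0,0,0,0,0,0.017,-1,0,0,0,0,0,0,-1]'

```text
time_s: 7.42
eef_pos: [476.7, 49.5, 21.5]
ee_rot: [0.0, 0.128, 0.992, 0.0]
force: [-0.7, 1.4, 7.1]
grip_width: -0.003
grip_force: 3.4
```

>>> send_rows --targets '[0,0,0,0,0,0.012,-1,0,0,0,0,0,0,-1]'

```text
time_s: 7.68
eef_pos: [476.8, 49.5, 21.3]
ee_rot: [0.0, 0.127, 0.992, -0.0]
force: [-2.9, 0.9, 12.9]
grip_width: 0.001
grip_force: 7.0
```

>>> send_rows --targets '[0,0,0,0,0,0.008,-1,0,0,0,0,0,0,-1,0,0,0,0,0,0,-1,0,0,0,0,0,0,-1]'

```text
time_s: 8.18
eef_pos: [476.8, 49.4, 21.2]
ee_rot: [0.0, 0.127, 0.992, -0.0]
force: [-5.6, 0.4, 19.9]
grip_width: -0.003
grip_force: 9.7
```

```bash
python3 - <<'E'
from rig import monitor, eyes
import numpy as np,cv2
F=[];T=[]
for i in range(4):
    c=eyes.capture("side"); s=monitor.sense();F.append(s["force"]);T.append(s["wrist_torque"])
print(np.mean(F,0),np.mean(T,0),s["eef_pos"],s["dq"].round(4))
cv2.imwrite("pics/side1.png",cv2.resize(c["img"][220:400,220:460,::-1],None,fx=3,fy=3))
E
```

```text
[-5.2508466   0.75052271 19.13532546] [0.16411308 0.99246451 0.04095159] [476.84773104  49.46785377  21.19473302] [-0.0008 -0.0005 -0.0007  0.0005  0.0007  0.0016]
```

View pics/side1.png

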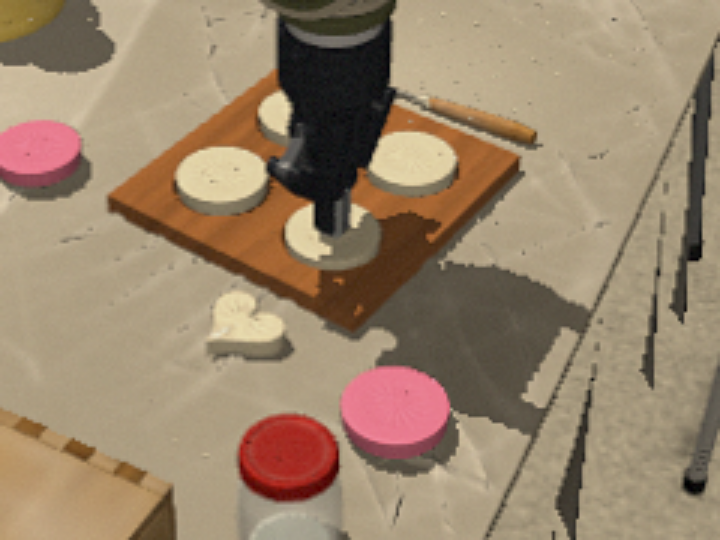

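The closed fingertips sit at the middle of the near-left medallion, about (332,235) in the crop. It lies visibly lower and level, and nothing else has moved. The force is a steady 19 N against the hard stop.

```bash
python3 -c "
from rig import job
print(job.finish_job())"
```

```text
the job is handed in; nothing more can be done
None
```

The near-left medallion is the loose one: it was the first I pressed and it rocked, so I left the other three untouched, and I handed the job in with it pushed down at its middle, level on its hard stop and held there at about 19 N.

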